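Clamp a cement test block in the hand-cranked cam fixture

TASK

Clamp the rectangular cement block in the cam fixture: set it down upright on the nest floor between the two jaws, its short side across the gap, without dropping it; then take the crank by its knob and turn it until the follower's roller has gone over the corner of the cam's nose and rests in the flat, so that the clamp stays shut by itself when you let go. Hold the knob lightly (a grip of 20 N is plenty), feel for the flat and never force the crank; leave the other samples and the things on the bench where they are.

Things in the scene. Friction and masses are not known exactly. Their poses are not given: they have to be found in the camera images.
- block: the cement block to clamp: grey rectangular bar 24 x 36 x 60 mm (its x, y, z), 0.09 to 0.13 kg, standing upright in a low white tray (rim 14 mm, floor 4 mm high) in a row with two other cement samples, 80 to 91 mm apart. Origin: centre of its underside, z up its height. In the fixture its 24 mm side lies along the fixture's y.
- rig: the fixed cam fixture on an aluminium plate 130 x 240 x 12 mm. Origin: on the underside, 10 mm from the plate's centre towards the nest; y runs from the nest (-y) to the camshaft (+y), z up. In order along y: fixed jaw (face at -54 mm), nest, moving jaw, follower, vertical camshaft (+75 mm), end block (+115 mm); guide rods at x = +-40 mm. All this is up to 55 mm high, the crank's knob 139 mm.
- nest (a point): centre of the nest between the open jaws, on its floor 16 mm above the bench; axes as the fixture's. Jaw faces 15 mm away along -y (fixed) and +y (moving), tops 32 mm above the floor; side cheeks, 23 mm high, 20 mm away along -x and +x. The block has 3 mm to spare at each jaw, 2 mm at each cheek, and stands 28 mm proud. The moving jaw pushes it 3 mm along -y, home on the fixed jaw.
- jaw: the moving aluminium jaw, 98 x 14 x 30 mm. Origin: middle of the lower edge of its clamping face, which looks along the fixture's -y, 15 mm from the nest centre when open. Two stiff springs (together 7 N/mm) lie between it and the follower: once it bears on the block it stops, while the follower goes on and squeezes them. It presses with 30 N in the flat, about 40 N on a corner.
- crank: steel crank arm on the camshaft. Origin: on the shaft axis at the hub's lower end, 78 mm above the bench; x along the arm to the knob, z up. Its hub is clamped on the shaft at a different angle each time (0.9 rad either way), so the arm does not tell where the flat is. Knob: free-spinning upright black cylinder, 22 mm across, axis 70 mm along x, from 93 to 139 mm above the bench; arm 82 to 92 mm.
- core: cement sample not to be moved: an upright round core 32 mm across, 58 mm high, in the tray; origin at the centre of its underside
- slab: cement sample not to be moved: an upright flat slab 18 x 58 x 48 mm, in the tray; origin at the centre of its underside
- beaker: bystander: clear plastic beaker 90 mm across, 115 mm high; origin under its centre
- jar: bystander: low white jar 80 mm across, 62 mm high; origin under its centre
- bottle: bystander: white bottle 64 mm across, 150 mm high; origin under its centre
- wrench: bystander: steel wrench lying on the bench left of the robot, along its own x
- caliper: bystander: calliper about 160 mm long lying on the bench near the robot, along its own x
- cam_axis (a point): on the camshaft's axis at the cam's upper face, 42 mm above the bench; does not turn. Cam: round base of 17 mm radius, a nose ending in a flat 18 mm wide, 28 mm from the axis, between two rounded corners that reach 30 mm. The follower's 20 mm roller, on the nest's side, is held on it by a light spring (8 to 11 N). Clockwise from above, the flat comes 1.7 to 2.6 rad after the start.
- knob_circle (a point): on the shaft axis at the knob's mid height, 116 mm above the bench; knob at 70 mm. Felt there, block in place, turning clockwise: 1 N at first; from 1.5 rad before the flat 2 to 5 N, about 10 N at 0.65 rad, none on the corner at 0.38 rad, then a pull ahead of 3 to 5 N, none in the flat, then 8 N again. Let go within 0.2 rad of the flat it centres itself; before the corner it springs open.

How it is judged:
On the way:
1. the block stands upright on the nest floor between the open jaws, let go (x of block in the frame of nest between -0.004 and 0.004 m and y of block in the frame of nest between -0.0045 and 0.0045 m and z of block in the frame of nest between -0.003 and 0.003 m and angle between block's own z axis and vertical below 0.06 rad and angle between the x axis of block and the y axis of rig, either way round below 0.15 rad and contact force between the fingers and block below 0.1 N and contact force between jaw and block below 5 N), for 0.2 s.
At the end, for the whole second after the job is handed in: The roller rests in the cam's flat by itself: the moving jaw presses the block with 24 to 36 N (the flat gives 30, a corner about 40); block upright (0.06 rad), square (0.15 rad), on the nest floor within 3 mm, home against the fixed jaw within 2.5 mm, within 4 mm sideways; crank and block at rest (x of block in the frame of nest between -0.004 and 0.004 m and y of block in the frame of nest between -0.0055 and -0.001 m and z of block in the frame of nest between -0.003 and 0.003 m and angle between block's own z axis and vertical below 0.06 rad and angle between the x axis of block and the y axis of rig, either way round below 0.15 rad and contact force between jaw and block between 24 and 36 N and linear speed of block below 0.01 m/s and angular speed of each of block, crank below 0.1 rad/s); the robot touches nothing.
It fails at once if the crank is forced or its knob crushed: contact forces of more than 80 N in all, grip included (contact force between any of the fingers, the arm and crank above 80 N).
It fails at once if the block is dropped: it falls freely faster than 0.45 m/s (contact force between anything else and block below 0.05 N and linear speed of block above 0.45 m/s).
It fails at once if another sample is moved by more than 25 mm or tipped (distance of any of core, slab from where it was at the start of the episode above 0.025 m or angle between any of core, slab's own z axis and vertical above 0.3 rad).
It fails at once if a thing on the bench is moved by more than 25 mm (distance of any of beaker, jar, bottle, wrench, caliper from where it was at the start of the episode above 0.025 m).
It also fails if it takes over 64 s, if anything falls off the work surface, if the arm or the gripper's body presses on something with over 40 N, if the wrist force passes 120 N, or if a joint passes its speed limit or range.

ROBOT

A 6-joint arm with a two-finger parallel gripper is mounted at the origin on the work surface. World frame = base frame: x ahead of the robot, y to its left, z up, the work surface at z = 0. Lengths are in m, angles in rad, forces in N, time in s.
With the tool pointing down it reaches from about 0.375 to 0.9 m from the base axis. Payload 3.1 kg.
Tool frame: the origin (TCP) lies at the very end of the fingers, on their centre line; the grasp point (between the pads) lies 19 mm behind it (manip.hold_point_z is the distance from the TCP to the grasp point, in m); y points along the fingers, z is the direction in which the jaws open and shut, and the axes are right-handed (so a half turn about y gives the same grasp; the last joint's range is limited). The gripper opens to 85 mm and grips with 20 to 120 N. Pads are 22 mm wide; open, the fingers measure 114 mm over their backs; the gripper's body (76 mm by 85 mm) begins 54 mm behind the grasp point. The pads swing forward as they close: fully open they stand 13 mm farther back than shut.
Start: joints at [1.123, 0.527, 1.433, -0, 1.181, -0.178], TCP at [0.166, 0.603, 0.199] pointing down, gripper open.
Joint ranges: [-3.08, 3.08], [-0.75, 2.2], [0.22, 2.44], [-1.43, 4.57], [0, 2.65], [-2.85, 2.85]. Speed limits (rad/s): [2.79, 2.79, 3.14, 3.14, 3.14, 3.14].

INTERFACE

Orientations are given as a unit quaternion [x, y, z, w].
In Python, from station import manip, eyes, workorder gives the robot as it stands. The module is installed in compiled form; this text tells all that it offers.
- The arm moves only by the shell command python3 -m jog 'ROWS' [OPENING] [FORCE]. ROWS is JSON, a list of rows, each a list of 2 entries, a list of its own where there are three numbers: the shift along the tool's x, y, z in cm, then the turn about the tool's y in rad. A call has 1 to 20 rows; each row is the pose to reach, as a shift and turn from the pose commanded when the call began, along the tool's axes at that moment; what a row does not reach only later rows make up. A row lasts 1/12 s, in which the tool goes at most 41.7 mm and 7.16 degrees, less where a joint would pass 70% of its speed; a pose out of reach is approached as far as the arm can. A call with a gripper value outside its range is refused whole. OPENING is the finger opening in cm, from 0 to 8.54, set as the call begins (- or left out, the last holds). The fingers move at their own pace and stop on an object; FORCE is the grip in N (left out, the last holds). Time passes only in rows, so rows that repeat a pose let the fingers close. It gives the time, the measured TCP pose, the force and the opening at its end, in the units of the state.
- manip.sense(): the state, without advancing time (a new reading comes with each control period).
- eyes.snapshot(name): name is "side" or "top" or "wrist"; returns a dict with "frame" (384x512x3 uint8, red, green, blue), "vfov" (degrees; the focal length in pixels is half the picture's height over the tangent of half this angle, whatever the lens; pixels are square), "cx", "cy" (the principal point, pixels), "k1" (the pictures are not rectified: a ray, as slopes to the right and down, at radius r is drawn at 1 + k1 r^2 times it, then the intrinsics apply), "rvec" (rotation vector, rad) and "tvec" (3), from world to camera coordinates, as OpenCV has them. Camera axes: x right, y down, z forward; pixel columns grow to the right and rows downward; lengths in m; the calibration is good to about 2 mm. A picture is of the moment at which its call begins. There is no depth.
- workorder.sign_off(): hands the job in, once; it reports no verdict.
The state is a dict: "t": time; "q": joint angles; "qd": joint speeds; "tau": joint torques, N m; "tcp_pos": TCP position; "tool_rot": TCP orientation; "force": force on the tool from outside, world axes, zero at the start; "ft_torque": the same for the moment, N m; "finger_gap": opening from 0.0 (shut) to 1.0 (fully open).
Only numpy, scipy, OpenCV 4.12 (cv2) and the standard library are available. Lean on these libraries where they do the work, as an engineer would, in place of code of your own. Each camera call takes 0.05 s, during which the arm holds its last target. There are 200 camera calls.

## Working session

There is one attempt and no reset: what is moved stays moved. The work goes in short steps, Python scripts to look and compute and a shell command to move; the robot and the scene stay as the last step left them, time stands still between calls to the robot, and variables do not carry over. Pictures are saved under pics/ and viewed, about 8 in all and at most 12, crops included, and the job is handed in when it is done.

```bash
mkdir -p pics; cat > h.py <<'E'
import numpy as np, cv2
from station import manip, eyes
from scipy.spatial.transform import Rotation as R
def snap(n):
    s=eyes.snapshot(n); return s
def cam(s):
    f=s["frame"].shape[0]/2/np.tan(np.radians(s["vfov"])/2)
    K=np.array([[f,0,s["cx"]],[0,f,s["cy"]],[0,0,1]]); D=np.array([s["k1"],0,0,0,0.])
    return K,D,np.array(s["rvec"],float),np.array(s["tvec"],float)
def onplane(s,uv,z):
    K,D,r,t=cam(s); p=cv2.undistortPointsIter(np.array(uv,float).reshape(-1,1,2),K,D,None,None,(3,50,1e-9)).reshape(-1,2)
    M=cv2.Rodrigues(r)[0]; c=-M.T@t; d=np.c_[p,np.ones(len(p))]@M
    return c+d*((z-c[2])/d[:,2])[:,None]
def proj(s,P):
    K,D,r,t=cam(s); return cv2.projectPoints(np.array(P,float).reshape(-1,1,3),r,t,K,D)[0].reshape(-1,2)
def save(s,n): cv2.imwrite(f"pics/{n}.png",s["frame"][:,:,::-1])
def tool(p):
    "world target -> shift along tool axes cm"
    st=manip.sense(); return R.from_quat(st["tool_rot"]).inv().apply(np.array(p)-st["tcp_pos"])*100
E
python3 - <<'E'
from h import *
import pickle
d={}
ims=[]
for n in("top","side","wrist"):
    s=snap(n); d[n]=s; save(s,n+"0"); M=cv2.Rodrigues(np.array(s["rvec"]))[0]; print(n,s["vfov"],s["k1"],"cam at",-M.T@np.array(s["tvec"]))
pickle.dump(d,open("s0.pkl","wb"))
st=manip.sense(); print(st); print(R.from_quat(st["tool_rot"]).as_matrix().round(3), manip.hold_point_z)
E
```

```text
top 57.962918865041026 0.014314452121678126 cam at [0.41723261 0.07380854 1.07655271]
side 42.04144965266688 0.04041821621833087 cam at [ 0.41578324 -0.91242657  0.96466363]
wrist 69.7042949410183 -0.036247918481544975 cam at [0.0893619  0.62309875 0.37293875]
{'t': 0.15, 'q': array([ 1.12349532e+00,  5.28261293e-01,  1.43361631e+00,  2.51983359e-05,
        1.18141091e+00, -1.78480246e-01]), 'qd': array([ 1.09439460e-03, -2.16492756e-03, -1.52175070e-03, -4.64735905e-05,
        3.45421713e-03, -1.40327162e-04]), 'tau': array([ 3.76118669e-04, -4.42744911e+01, -1.78275222e+01, -2.89431673e-04,
        5.64582646e-03, -6.22499044e-06]), 'tcp_pos': array([0.1656818 , 0.60200941, 0.1983505 ]), 'tool_rot': array([ 0.70129627, -0.09495229,  0.0945675 , -0.70016041]), 'force': array([0.13331805, 0.3231038 , 0.37767423]), 'ft_torque': array([ 0.00063148, -0.04255811,  0.00705668]), 'finger_gap': 0.9982369392533846}
[[ 0.964 -0.001  0.266]
 [-0.266 -0.002  0.964]
 [-0.    -1.    -0.002]] 0.0187
```

View pics/top0.png

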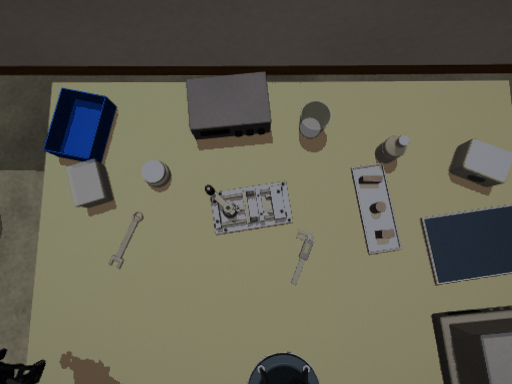

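View pics/side0.png

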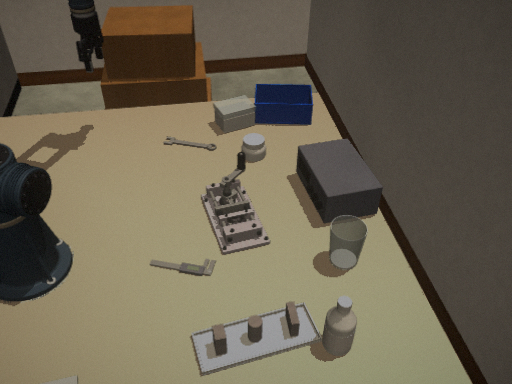

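The top view shows the rig at about (250,207), with the knob at (210,189). The tray's three samples are at (371,180), (379,207) and (384,235). Next I'll enlarge the tray and the rig.

```bash
python3 - <<'E'
from h import *
import pickle
d=pickle.load(open("s0.pkl","rb")); f=d["top"]["frame"]; g=d["side"]["frame"]
a=cv2.resize(f[155:260,345:405],None,fx=5.5,fy=5.5,interpolation=cv2.INTER_CUBIC)[:580]
b=cv2.resize(f[175:240,200:300],None,fx=4.4,fy=4.4,interpolation=cv2.INTER_CUBIC)
c=cv2.resize(g[290:375,185:325],(440,270),interpolation=cv2.INTER_CUBIC)
o=np.zeros((580,790,3),np.uint8); o[:a.shape[0],:a.shape[1]]=a; o[:b.shape[0],340:340+b.shape[1]]=b; o[300:570,340:780]=c
cv2.imwrite("pics/crop1.png",o[:,:,::-1])
E
```

```text
(no output)
```

View pics/crop1.png

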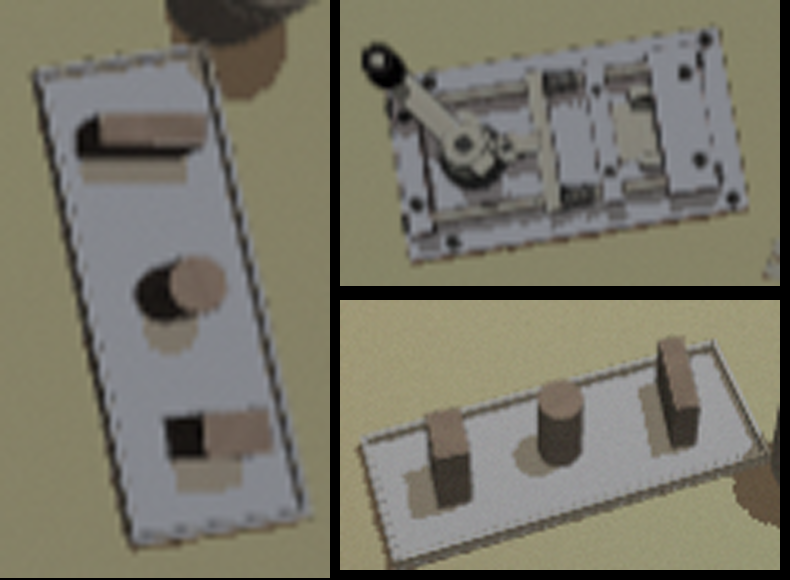

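Left crop: the lowest sample, with its top face centred near image (388.4,233.7), is the block; the slab is at the top and the core in the middle. The rig's nest is on the right and its crank hub is near (228,207.5).

```bash
python3 - <<'E'
from h import *
import pickle
d=pickle.load(open("s0.pkl","rb")); s=d["top"]
f=lambda l,dx,dy,k,x0:[((x-x0)/k+dx-.5,y/k+dy-.5) for x,y in l]
print("block top",onplane(s,f([(205,408),(272,408),(272,458),(205,458)],345,155,5.5,0),.064).round(4))
P=onplane(s,f([(388,98),(718,30),(748,210),(412,263)],200,175,4.4,340),.012); print("plate",P.round(4),P.mean(0))
print("hub,knob",onplane(s,f([(464,143)],200,175,4.4,340),.092).round(4),onplane(s,f([(380,62)],200,175,4.4,340),.139).round(4))
tr=onplane(s,f([(35,70),(203,45),(310,515),(130,548)],345,155,5.5,0),.014); print("tray",tr.round(4))
w=d["wrist"]; st=manip.sense(); T=R.from_quat(st["tool_rot"])
M=cv2.Rodrigues(np.array(w["rvec"]))[0]; c=-M.T@np.array(w["tvec"]); print("wristcam in tool",T.inv().apply(c-st["tcp_pos"]),"axis in tool",T.inv().apply(M[2]))
E
```

```text
block top [[ 0.462  -0.2888  0.064 ]
 [ 0.462  -0.3239  0.064 ]
 [ 0.4359 -0.3222  0.064 ]
 [ 0.4359 -0.2873  0.064 ]]
plate [[ 0.5636  0.2169  0.012 ]
 [ 0.6117 -0.0163  0.012 ]
 [ 0.4843 -0.0352  0.012 ]
 [ 0.4482  0.1982  0.012 ]] [0.5269659  0.09091761 0.012     ]
hub,knob [[0.523  0.1563 0.092 ]] [[0.5688 0.2052 0.139 ]]
tray [[ 0.6556 -0.2213  0.014 ]
 [ 0.6698 -0.3171  0.014 ]
 [ 0.4059 -0.3605  0.014 ]
 [ 0.3881 -0.2615  0.014 ]]
wristcam in tool [-0.07923664 -0.17456245 -0.00022965] axis in tool [ 3.08283756e-01  9.51294378e-01 -3.64020592e-04]
```

View pics/wrist0.png

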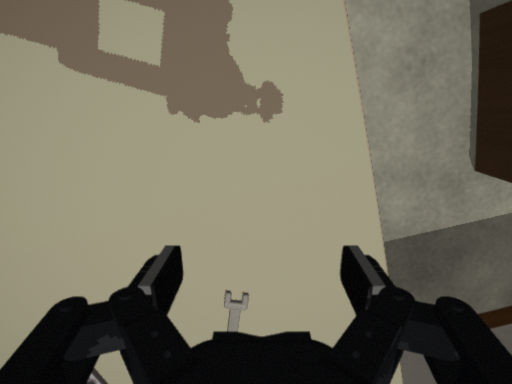

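The wrist view shows open bench between the fingers; this camera sits on the tool's -x side. I'll move over the rig for a close look on the way.

```bash
python3 -m jog '[[[55,-3,-38],-0.27],[[55,-3,-38],-0.27],[[55,-3,-38],-0.27],[[55,-3,-38],-0.27],[[55,-3,-38],-0.27],[[55,-3,-38],-0.27],[[55,-3,-38],-0.27],[[55,-3,-38],-0.27],[[55,-3,-38],-0.27],[[55,-3,-38],-0.27],[[55,-3,-38],-0.27],[[55,-3,-38],-0.27],[[55,-3,-38],-0.27],[[55,-3,-38],-0.27],[[55,-3,-38],-0.27],[[55,-3,-38],-0.27],[[55,-3,-38],-0.27],[[55,-3,-38],-0.27],[[55,-3,-38],-0.27],[[55,-3,-38],-0.27]]' 8.54
python3 - <<'E'
from h import *
import pickle
s=snap("wrist"); pickle.dump(s,open("s1.pkl","wb")); 
cv2.imwrite("pics/w1.png",cv2.resize(s["frame"][:,:,::-1],(800,600),interpolation=cv2.INTER_CUBIC))
E
```

```text
t: 1.82
tcp_pos: [0.5937, 0.0914, 0.2286]
tool_rot: [-0.707, -0.0, 0.002, 0.707]
force: [-0.5, -0.3, -0.3]
finger_gap: 0.999
```

View pics/w1.png

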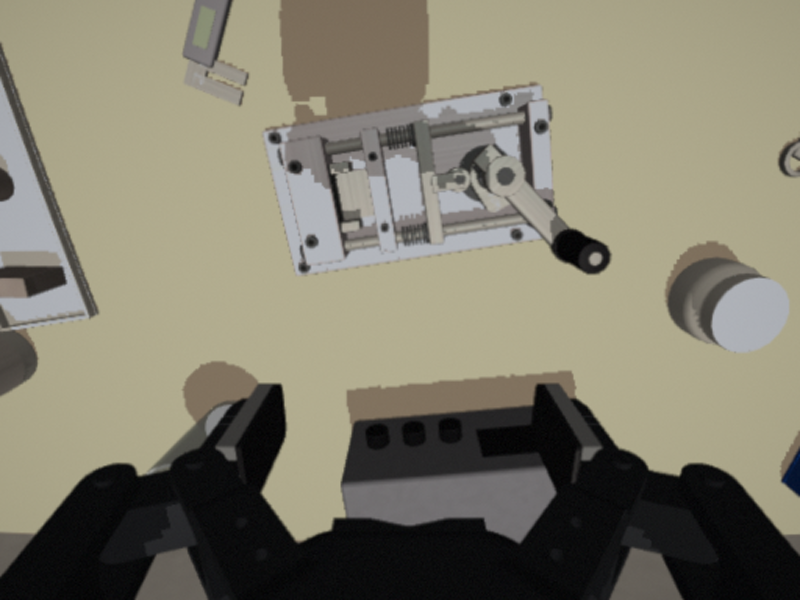

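The wrist view shows the whole rig: plate corners at about (266,130), (540,84) and (299,275), hub (505,176), knob top (594,258), in enlarged pixels.

```bash
python3 - <<'E'
from h import *
import pickle
s=pickle.load(open("s1.pkl","rb")); k=lambda l:[((x+.5)/1.5625-.5,(y+.5)/1.5625-.5) for x,y in l]
P=onplane(s,k([(266,130),(540,84),(299,275)]),.012);print(P.round(4))
y=P[1]-P[0]; x=P[2]-P[0]; print(np.linalg.norm(y),np.linalg.norm(x)); 
a1=np.arctan2(-y[0],y[1]); a2=np.arctan2(x[1],x[0]); print(a1,a2); a=(2*a1+a2)/3
c=(P[1]+P[2])/2; ey=np.array([-np.sin(a),np.cos(a),0]); o=c-.01*ey; print("rig",o,"yaw",a,"nest",o-.039*ey,"shaft",o+.075*ey)
print("hub",onplane(s,k([(505,176)]),.095),"knob",onplane(s,k([(594,258)]),.139))
print("fixed",onplane(s,k([(321,137),(345,258)]),.048),"mov",onplane(s,k([(362,130),(383,250)]),.046))
n=np.array([.449,-.3055,.0]); print("to view block", tool([.50,-.3055,.20]))
E
```

```text
[[ 0.4856 -0.0304  0.012 ]
 [ 0.4491  0.2001  0.012 ]
 [ 0.6128 -0.0111  0.012 ]]
0.23335723226579475 0.1287311454937499
0.1570745412834968 0.15022543041581954
rig [0.53249759 0.08461868 0.012     ] yaw 0.15479150432760438 nest [0.53851038 0.04608497 0.012     ] shaft [0.52093454 0.15872195 0.012     ]
hub [[0.52135893 0.1577565  0.095     ]] knob [[0.56947353 0.20780513 0.139     ]]
fixed [[0.49356448 0.02324194 0.048     ]
 [0.58908536 0.03809797 0.048     ]] mov [[0.48836051 0.05501817 0.046     ]
 [0.58262124 0.06998359 0.046     ]]
to view block [ -9.48174916   2.87856146 -39.68942123]
```

```bash
python3 -m jog '[[[-9.4,2.5,-39.7],0],[[-9.4,2.5,-39.7],0],[[-9.4,2.5,-39.7],0],[[-9.4,2.5,-39.7],0],[[-9.4,2.5,-39.7],0],[[-9.4,2.5,-39.7],0],[[-9.4,2.5,-39.7],0],[[-9.4,2.5,-39.7],0],[[-9.4,2.5,-39.7],0],[[-9.4,2.5,-39.7],0],[[-9.4,2.5,-39.7],0],[[-9.4,2.5,-39.7],0],[[-9.4,2.5,-39.7],0],[[-9.4,2.5,-39.7],0]]'
python3 - <<'E'
from h import *
import pickle
s=snap("wrist"); pickle.dump(s,open("s2.pkl","wb"))
print(proj(s,[.449,-.3055,.064]))
cv2.imwrite("pics/w2.png",cv2.resize(s["frame"][:260,100:440,::-1],None,fx=2.3,fy=2.3,interpolation=cv2.INTER_CUBIC))
E
```

```text
t: 3.03
tcp_pos: [0.5021, -0.3046, 0.2042]
tool_rot: [-0.707, -0.001, 0.001, 0.707]
force: [-0.2, 0.4, -0.2]
finger_gap: 1.003
[[260.62164902 129.63126195]]
```

View pics/w2.png

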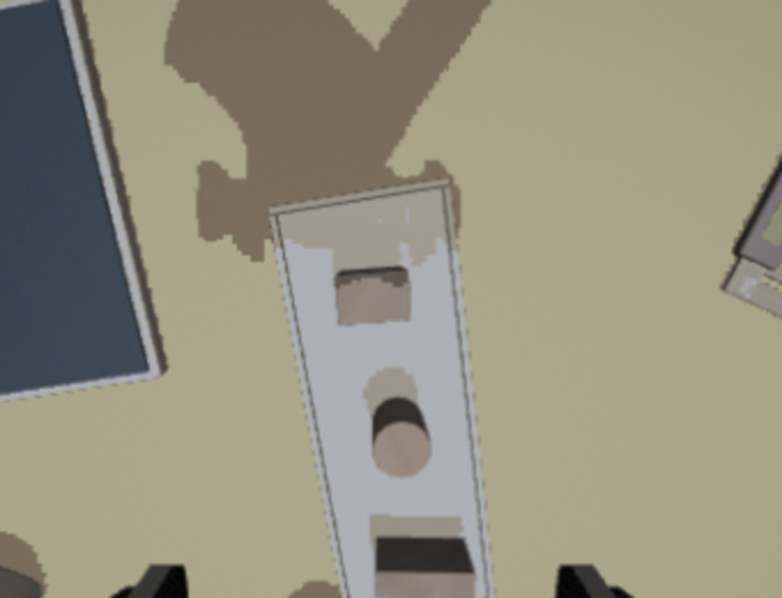

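The block's top face has its lower edge from (337,326) to (411,322) in the crop and its upper edge near y=275. The block is turned by about 0.05 rad.

```bash
python3 - <<'E'
from h import *
import pickle
s=pickle.load(open("s2.pkl","rb")); k=lambda l:[((x+.5)/2.3-.5+100,(y+.5)/2.3-.5) for x,y in l]
P=onplane(s,k([(337,326),(411,322),(411,275),(336,278)]),.064); print(P.round(4),P.mean(0))
e=P[1]-P[0]; print("edge angle",np.arctan2(e[1],e[0]))
st=manip.sense(); print(tool([*P.mean(0)[:2],.038]), R.from_quat(st["tool_rot"]).as_matrix().round(4))
E
```

```text
[[ 0.4622 -0.3217  0.064 ]
 [ 0.4601 -0.2854  0.064 ]
 [ 0.4377 -0.2859  0.064 ]
 [ 0.4392 -0.322   0.064 ]] [ 0.44979327 -0.30372335  0.064     ]
edge angle 1.6285106700432448
[-5.23595052 16.6301061   0.10672569] [[ 1.e+00 -2.e-04 -4.e-03]
 [ 4.e-03  6.e-04  1.e+00]
 [-2.e-04 -1.e+00  6.e-04]]
```

```bash
python3 -m jog '[[[-5.2,3,0.1],-0.04],[[-5.2,6,0.1],-0.04],[[-5.2,9,0.1],-0.04],[[-5.2,12,0.1],-0.04],[[-5.2,14,0.1],-0.04],[[-5.2,15.5,0.1],-0.04],[[-5.2,16.5,0.1],-0.04],[[-5.2,16.6,0.1],-0.04],[[-5.2,16.6,0.1],-0.04],[[-5.2,16.6,0.1],-0.04]]'
python3 -m jog '[[[0,0,0],0],[[0,0,0],0],[[0,0,0],0],[[0,0,0],0],[[0,0,0],0],[[0,0,0],0],[[0,0,0],0],[[0,0,0],0],[[0,0,0],0],[[0,0,0],0],[[0,0,0],0],[[0,0,0],0]]' 2.5 45
```

```text
t: 3.92
tcp_pos: [0.4506, -0.3062, 0.039]
tool_rot: [0.707, 0.015, -0.014, -0.706]
force: [-0.3, 0.0, 0.3]
finger_gap: 0.999
t: 4.92
tcp_pos: [0.4497, -0.306, 0.0381]
tool_rot: [-0.707, -0.015, 0.015, 0.707]
force: [0.2, -0.3, 0.4]
finger_gap: 0.293
```

The gap reads 25 mm, but the block measures 36 mm there. I'll look before moving.

```bash
python3 - <<'E'
from h import *
s=snap("wrist"); t=snap("side")
a=cv2.resize(s["frame"][100:384,100:412],None,fx=1.4,fy=1.4); b=cv2.resize(t["frame"][270:384,160:330],None,fx=2.05,fy=2.05)
o=np.zeros((400,790,3),np.uint8); o[:a.shape[0],:a.shape[1]]=a[:400]; o[:b.shape[0],440:440+b.shape[1]]=b[:400]
cv2.imwrite("pics/w3.png",o[:,:,::-1])
E
```

```text
(no output)
```

View pics/w3.png

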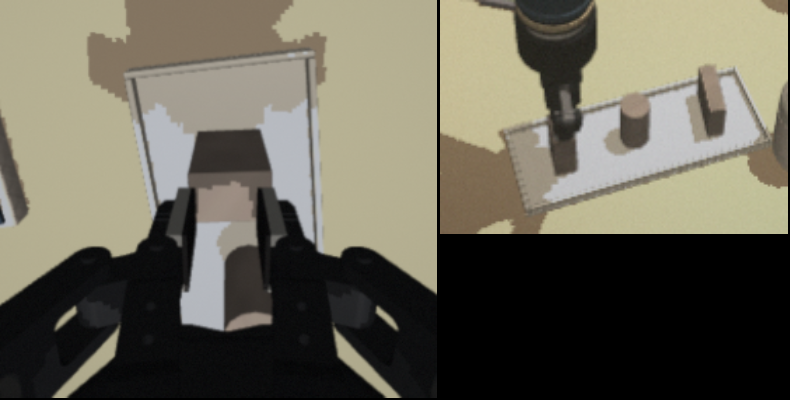

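```bash
python3 - <<'E'
from h import *
s=snap("wrist"); st=manip.sense(); T=R.from_quat(st["tool_rot"])
k=[(235.7,222.9),(294.3,221.4)]
print("front-top edge",onplane(s,k,.064).round(4)); print("back",onplane(s,[(240,257),(282,257)],.064).round(4)); print("front-bottom",onplane(s,[(240.7,192.9),(287,192.9)],.004).round(4))
print("pad tip -x edges",proj(s,[st["tcp_pos"]+T.apply([-.011,y,z]) for z in(-.0125,.0125) for y in (0,-.02)]).round(1), "crop",((proj(s,[st["tcp_pos"]+T.apply([-.011,y,z]) for z in(-.0125,.0125) for y in (0,-.02)])-100)*1.4).round(0))
print(st["tcp_pos"],st["finger_gap"],st["force"])
E
```

```text
front-top edge [[ 0.4371 -0.3217  0.064 ]
 [ 0.4347 -0.2873  0.064 ]]
back [[ 0.4598 -0.3187  0.064 ]
 [ 0.4588 -0.293   0.064 ]]
front-bottom [[ 0.4378 -0.323   0.004 ]
 [ 0.4363 -0.2862  0.004 ]]
pad tip -x edges [[243.  210.4]
 [240.9 222.4]
 [279.8 210.4]
 [281.8 222.4]] crop [[200. 155.]
 [197. 171.]
 [252. 155.]
 [255. 171.]]
[ 0.44974481 -0.30604419  0.03811515] 0.2923333214600093 [-1.39078297 -0.24516797 -0.67497864]
```

The wrist view shows the pad tips ending about 36 mm behind the stated TCP. That puts them just above the block's top at z≈0.074 instead of beside it. They closed in air and the block is untouched. As a test, I'll open, go 2 cm lower (safe either way) and close again.

```bash
python3 -m jog '[[[0,0,0],0],[[0,0,0],0],[[0,0,0],0],[[0,0,0],0],[[0,0,0],0],[[0,0,0],0],[[0,0.7,0],0],[[0,1.4,0],0],[[0,1.9,0],0],[[0,1.9,0],0],[[0,1.9,0],0]]' 7
python3 -m jog '[[[0,0,0.2],0],[[0,0,0.2],0],[[0,0,0.2],0],[[0,0,0.2],0],[[0,0,0.2],0],[[0,0,0.2],0],[[0,0,0.2],0],[[0,0,0.2],0],[[0,0,0.2],0],[[0,0,0.2],0]]' 2.5 30
python3 -c "
from h import *
s=snap('wrist');save(s,'w4')"
```

```text
t: 5.98
tcp_pos: [0.4494, -0.3057, 0.0184]
tool_rot: [-0.707, -0.014, 0.015, 0.707]
force: [0.6, 0.3, -0.1]
finger_gap: 0.817
t: 6.82
tcp_pos: [0.4498, -0.3041, 0.0195]
tool_rot: [0.707, 0.015, -0.014, -0.707]
force: [-0.7, 0.5, 4.9]
finger_gap: 0.418
```

View pics/w4.png

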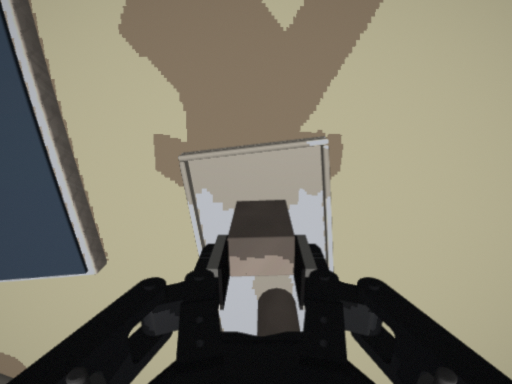

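Now the gap is 35.7 mm, so the pads hold the block, but only by its top few millimetres. I'll open slightly, go 1.5 cm deeper and grip again.

```bash
python3 -m jog '[[[0,0,0],0],[[0,0,0],0],[[0,0,0],0],[[0,0,0],0],[[0,0.4,0],0],[[0,0.8,0],0],[[0,1.2,0],0],[[0,1.5,0],0],[[0,1.5,0],0]]' 5.2
python3 -m jog '[[[0,0,0],0],[[0,0,0],0],[[0,0,0],0],[[0,0,0],0],[[0,0,0],0],[[0,0,0],0],[[0,0,0],0],[[0,0,0],0]]' 2.5 50
python3 -m jog '[[[0,-1,0],0],[[0,-2,0],0],[[0,-4,0],0],[[0,-6,0],0],[[0,-9,0],0],[[0,-12,0],0],[[0,-15,0],0],[[0,-15,0],0],[[0,-15,0],0]]'
python3 - <<'E'
from h import *
st=manip.sense();s=snap("wrist");t=snap("side");save(s,"w5")
a=cv2.resize(s["frame"][170:384,130:400],None,fx=1.5,fy=1.5)
P=proj(t,[st["tcp_pos"]])[0].astype(int);print(st["tcp_pos"],P)
b=cv2.resize(t["frame"][P[1]-70:P[1]+60,P[0]-60:P[0]+60],None,fx=3,fy=3,interpolation=cv2.INTER_CUBIC); cv2.circle(b,(180,210),3,(255,0,0),1)
o=np.zeros((400,790,3),np.uint8); o[:a.shape[0],:a.shape[1]]=a; o[:390,420:780]=b
cv2.imwrite("pics/w5.png",o[:,:,::-1])
E
```

```text
t: 7.62
tcp_pos: [0.4492, -0.3036, 0.0032]
tool_rot: [-0.707, -0.014, 0.015, 0.707]
force: [-0.0, 0.1, 0.5]
finger_gap: 0.61
t: 8.28
tcp_pos: [0.4496, -0.304, 0.0041]
tool_rot: [-0.707, -0.015, 0.015, 0.707]
force: [0.1, 0.1, -0.4]
finger_gap: 0.416
t: 9.03
tcp_pos: [0.4508, -0.3051, 0.157]
tool_rot: [0.709, 0.016, -0.013, -0.705]
force: [-0.9, 1.2, -2.2]
finger_gap: 0.413
[ 0.45077854 -0.30510878  0.15700624] [217 303]
```

View pics/w5.png

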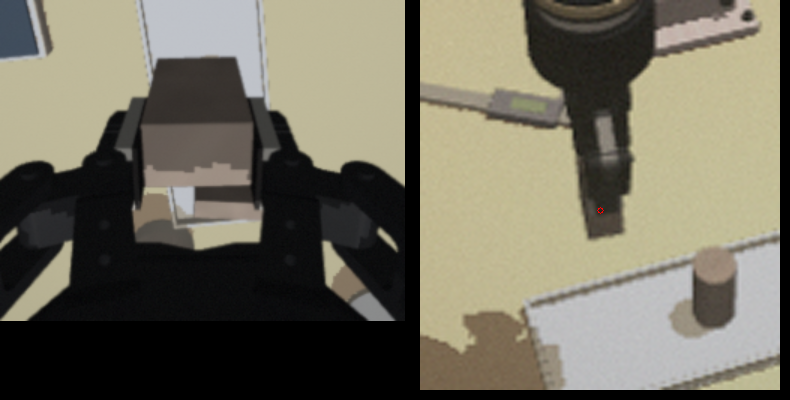

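The block is held squarely and lifted. In the side view the TCP mark lies level with the block's underside, so I'll count the pad tips as about 40 mm behind the TCP.

```bash
cat >> h.py <<'E'
def phi():
    z=R.from_quat(manip.sense()["tool_rot"]).as_matrix()[:,2]; return np.arctan2(z[1],z[0])
E
python3 - <<'E'
from h import *
s=snap("wrist"); st=manip.sense(); T=R.from_quat(st["tool_rot"]); z=st["tcp_pos"][2]
k=[(130+x/1.5,170+y/1.5) for x,y in [(142,124),(252,121),(250,185),(145,186)]]
P=onplane(s,k,z+.060); print((T.inv().apply(P-st["tcp_pos"])*1000).round(1))
print("phi",phi(),"turn",phi()-.155,"shift",tool([.546,-.003,.11]),st["force"])
E
```

```text
[[-12.5 -60.  -17.6]
 [-13.5 -59.9  17.1]
 [ 10.6 -60.   17.5]
 [ 11.  -60.1 -17.6]]
phi 1.6119107862151256 turn 1.4569107862151256 shift [10.96123968  4.36445154 29.57710758] [-0.19536807  0.218224   -1.25462419]
```

```bash
python3 -m jog '[[[1,0,2.5],0.12],[[2,0,5],0.24],[[3,1,7.5],0.36],[[4,1,10],0.48],[[5,2,12.5],0.6],[[6,2,15],0.72],[[7,3,17.5],0.84],[[8,3,20],0.96],[[9,4,22.5],1.08],[[10,4.4,25],1.2],[[10.5,4.4,27],1.32],[[11,4.4,28.5],1.41],[[11,4.4,29.6],1.457],[[11,4.4,29.6],1.457],[[11,4.4,29.6],1.457],[[11,4.4,29.6],1.457]]'
python3 - <<'E'
from h import *
import pickle
s=snap("wrist"); pickle.dump(s,open("s6.pkl","wb")); st=manip.sense(); print(phi(),st["tcp_pos"])
print("pred nest at z.016",proj(s,[.5385,.046,.016]))
cv2.imwrite("pics/w6.png",cv2.resize(s["frame"][:230,120:420,::-1],None,fx=2.6,fy=2.6,interpolation=cv2.INTER_CUBIC))
E
```

```text
t: 10.52
tcp_pos: [0.5467, -0.0042, 0.1092]
tool_rot: [0.538, -0.46, 0.459, -0.537]
force: [-0.1, -0.1, -1.0]
finger_gap: 0.413
0.155083818589979 [ 0.54696489 -0.00453945  0.109486  ]
pred nest at z.016 [[261.30538047 135.64859127]]
```

View pics/w6.png

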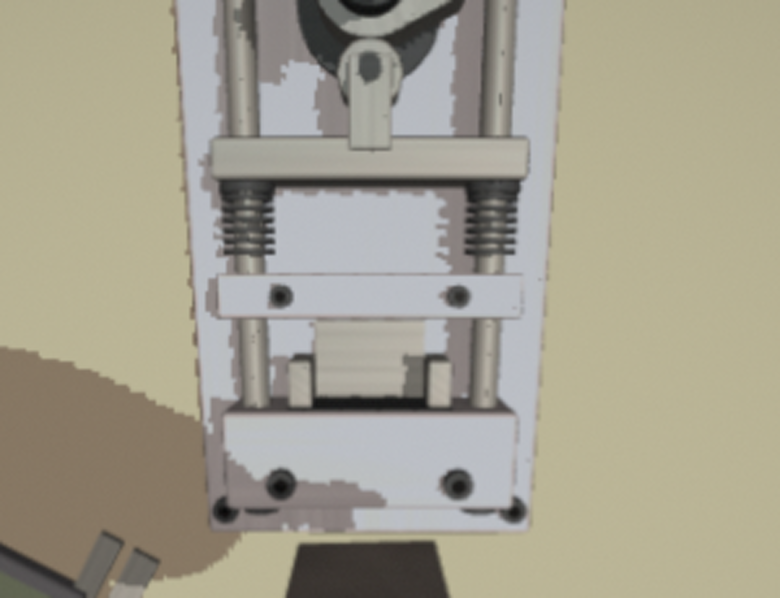

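The view is well aligned with the rig. Crop positions: fixed-jaw edge y=411 (x 225 to 515), moving-jaw edge y=317 (x 219 to 522), cheek inner sides x=314 and x=427.

```bash
python3 - <<'E'
from h import *
import pickle
s=pickle.load(open("s6.pkl","rb")); st=manip.sense(); T=R.from_quat(st["tool_rot"])
k=lambda l:[((x+.5)/2.6-.5+120,(y+.5)/2.6-.5) for x,y in l]
f=onplane(s,k([(225,412),(515,411)]),.048); m=onplane(s,k([(219,317.5),(522,316.5)]),.048); c=onplane(s,k([(314,380),(427,380)]),.039)
for n,p in(("fix",f),("mov",m),("cheek",c)): print(n,p.round(4).tolist(),(T.inv().apply(p-st["tcp_pos"])*1000).round(1).tolist())
for p in(f,m): e=p[1]-p[0]; print(np.arctan2(e[1],e[0]), np.arctan2(-e[1],-e[0]))
h=onplane(s,k([(371,66)]),.055);print(h)
print(st["force"])
E
```

```text
fix [[0.4939, 0.023, 0.048], [0.5891, 0.0384, 0.048]] [[-35.4, 61.6, -48.1], [-35.9, 61.4, 48.4]]
mov [[0.4891, 0.0532, 0.048], [0.5848, 0.0686, 0.048]] [[-65.9, 61.6, -48.2], [-66.4, 61.4, 48.7]]
cheek [[0.5213, 0.0367, 0.039], [0.5593, 0.0427, 0.039]] [[-44.7, 70.5, -18.9], [-44.8, 70.5, 19.6]]
0.16025898236544367 -2.9813336712243497
0.15979037775791252 -2.9818022758318805
[[0.52613349 0.12982025 0.055     ]]
[ 0.35616216  0.37130427 -1.43032371]
```

```bash
python3 -m jog '[[[-2.5,0,0],-0.005],[[-5,1,0],-0.005],[[-5,2.5,0],-0.005],[[-5,4,0.03],-0.005],[[-5,5.2,0.03],-0.005],[[-5,5.2,0.03],-0.005],[[-5,5.2,0.03],-0.005],[[-5,5.2,0.03],-0.005]]'
python3 - <<'E'
from h import *
st=manip.sense();s=snap("wrist"); T=R.from_quat(st["tool_rot"])
N=(np.array([.4939+.5891+.4891+.5848,.023+.0384+.0532+.0686])/4); print("nest",N,"tool shift",tool([*N,.016]),"phi",phi(),st["force"])
E
```

```text
t: 11.23
tcp_pos: [0.5405, 0.0449, 0.0586]
tool_rot: [-0.538, 0.458, -0.459, 0.538]
force: [0.3, -0.1, -2.1]
finger_gap: 0.415
nest [0.539225 0.0458  ] tool shift [-0.10369382  4.28218978 -0.14096125] phi 0.15928949983337684 [ 0.31321648 -0.12911808 -2.08962886]
```

```bash
python3 -m jog '[[[0,0,-0.08],0],[[0,0.6,-0.08],0],[[0,1.2,-0.08],0],[[0,1.8,-0.08],0],[[0,2.4,-0.08],0],[[0,3,-0.08],0],[[0,3.5,-0.08],0],[[0,3.5,-0.08],0]]'
python3 -m jog '[[[0,0.15,0],0],[[0,0.3,0],0],[[0,0.45,0],0],[[0,0.6,0],0],[[0,0.7,0],0],[[0,0.7,0],0]]'
python3 -c "
from h import *
print(manip.sense()['force'],manip.sense()['tcp_pos'])"
```

```text
t: 11.95
tcp_pos: [0.5382, 0.0457, 0.0217]
tool_rot: [0.539, -0.459, 0.458, -0.538]
force: [-0.5, 0.9, -0.8]
finger_gap: 0.412
t: 12.45
tcp_pos: [0.5393, 0.0455, 0.0162]
tool_rot: [-0.538, 0.458, -0.459, 0.538]
force: [-0.1, -0.5, 0.5]
finger_gap: 0.416
[-0.10244617 -0.45302685  0.49559767] [0.53926247 0.0455276  0.01615803]
```

```bash
python3 -m jog '[[[0,0.1,0],0],[[0,0.1,0],0],[[0,0.1,0],0]]'
python3 -m jog '[[[0,0,0],0],[[0,0,0],0],[[0,0,0],0],[[0,0,0],0],[[0,-1,0],0],[[0,-2,0],0],[[0,-4,0],0],[[0,-7,0],0],[[0,-10,0],0],[[0,-13,0],0],[[0,-13,0],0],[[4,-13,0],0],[[7,-13,0],0],[[7,-13,0],0],[[7,-13,0],0]]' 5.6
python3 - <<'E'
from h import *
import pickle
s=snap("wrist"); pickle.dump(s,open("s7.pkl","wb")); st=manip.sense(); print(phi(),st["tcp_pos"],st["force"])
print(proj(s,[[.5392,.0458,.076],[.521,.158,.09],[.5695,.2078,.139]]))
cv2.imwrite("pics/w7.png",cv2.resize(s["frame"][:280,100:420,::-1],None,fx=2.1,fy=2.1,interpolation=cv2.INTER_CUBIC))
E
```

```text
t: 12.7
tcp_pos: [0.5393, 0.0455, 0.016]
tool_rot: [-0.538, 0.458, -0.459, 0.538]
force: [-2.2, -0.5, 5.9]
finger_gap: 0.413
t: 13.95
tcp_pos: [0.5506, -0.0249, 0.1456]
tool_rot: [-0.537, 0.459, -0.459, 0.538]
force: [-0.1, 1.0, 0.8]
finger_gap: 0.658
0.158403305329963 [ 0.54993003 -0.02372318  0.14529836] [ 0.34560339 -0.89823017  1.14062246]
[[ 261.2107346   114.0268419 ]
 [ 260.6936858   -52.83828338]
 [ 370.28767163 -192.99317016]]
```

View pics/w7.png

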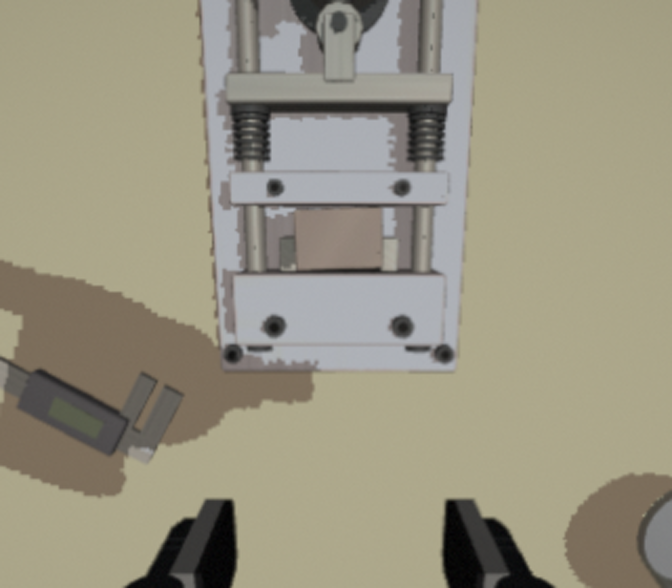

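The block stands in the nest between the jaws, square and let go. I have one view left. Next I'll go above the knob with the opening axis tangential to the crank circle: arm angle ≈0.80 rad, so φ≈2.37.

```bash
python3 - <<'E'
from h import *
S=np.array([.521,.1583]); K=S+.07*np.array([np.cos(.798),np.sin(.798)])
print(K,tool([*K,.19]),"turn",phi()-(.798+np.pi/2),manip.sense()["q"])
E
```

```text
[0.5698698  0.20841729] [-22.61164094  -4.45761339   5.62971275] turn -2.2103930214649337 [-2.46446461e-01  4.99218258e-01  1.67505928e+00  5.69108146e-04
  9.67789554e-01 -4.05172553e-01]
```

```bash
python3 -m jog '[[[0,-2,0],-0.12],[[0,-4.5,0],-0.24],[[-2,-4.5,0.5],-0.36],[[-4,-4.5,1],-0.48],[[-6,-4.5,1.5],-0.6],[[-8,-4.5,2],-0.72],[[-10,-4.5,2.5],-0.84],[[-12,-4.5,3],-0.96],[[-14,-4.5,3.5],-1.08],[[-16,-4.5,4],-1.2],[[-18,-4.5,4.5],-1.32],[[-20,-4.5,5],-1.44],[[-22,-4.5,5.4],-1.56],[[-22.6,-4.5,5.6],-1.68],[[-22.6,-4.5,5.6],-1.8],[[-22.6,-4.5,5.6],-1.92],[[-22.6,-4.5,5.6],-2.04],[[-22.6,-4.5,5.6],-2.14],[[-22.6,-4.5,5.6],-2.21],[[-22.6,-4.5,5.6],-2.21]]' 6
python3 - <<'E'
from h import *
s=snap("wrist"); g=cv2.cvtColor(s["frame"],cv2.COLOR_RGB2GRAY); st=manip.sense(); T=R.from_quat(st["tool_rot"])
K=[.5699,.2084]
print(phi(),st["tcp_pos"],"shift",tool([*K,.074])); p=proj(s,[[*K,.139],[.521,.1583,.095]]); print(p)
x,y=p[0].astype(int); m=(g<60).astype(np.uint8); n,l,stt,c=cv2.connectedComponentsWithStats(m)
for i in range(1,n):
    if 30<stt[i,4]<20000 and abs(c[i]-p[0]).max()<70: print(stt[i],c[i])
print(g[y-24:y+25:4,x-32:x+33:4])
E
```

```text
t: 15.67
tcp_pos: [0.5682, 0.2098, 0.1898]
tool_rot: [-0.651, -0.276, 0.277, 0.651]
force: [0.3, 0.1, 0.0]
finger_gap: 0.701
2.3700261259682396 [0.56833736 0.20958801 0.18989348] shift [ 0.03381534 11.58911715 -0.20671942]
[[258.47673421 201.26722831]
 [259.01991716 115.76779308]]
[268 154   7   8  41] [270.92682927 157.36585366]
[247 175  24  36 606] [258.81683168 191.24752475]
[[181 181 180 181 181 180 152  29  15  15  47 181 181 182 181 180 180]
 [181 181 180 180 181 180  35   5   7   7   7 126 182 181 181 180 181]
 [180 181 181 181 181 165  11   4   8   5   6  49 181 181 181 181 181]
 [181 181 181 181 181 161   7   7  18   8   9  52 181 180 181 180 181]
 [181 181 181 180 181 173  22  48  45  42  32  87 180 180 181 181 181]
 [180 180 181 181 181 151  49  50 136  63  40  58 180 181 181 180 181]
 [181 180 181 181 181 151  47 123 183 177  36  56 181 182 181 181 180]
 [180 181 181 181 181 179  44  47 151  86  34 137 181 181 181 181 181]
 [180 181 181 180 181 181 162  40  37  33 108 181 181 181 181 181 180]
 [181 181 180 181 180 180 180 180 176 179 181 181 180 180 180 181 180]
 [181 180 181 181 181 180 181 181 181 181 180 180 181 180 181 181 181]
 [181 181 180 181 181 181 181 181 181 180 181 181 181 181 181 182 181]
 [181 181 180 180 181 180 181 181 180 180 181 181 180 180 181 181 181]]
```

The knob's top shows exactly where predicted, at (258,201). I'll descend and close at 20 N.

```bash
python3 -m jog '[[[0,2,-0.15],0],[[0,4.5,-0.15],0],[[0,7,-0.15],0],[[0,8.5,-0.15],0],[[0,9.5,-0.15],0],[[0,10.5,-0.15],0],[[0,11.2,-0.15],0],[[0,11.6,-0.15],0],[[0,11.6,-0.15],0]]'
python3 -m jog '[[[0,0,0],0],[[0,0,0],0],[[0,0,0],0],[[0,0,0],0],[[0,0,0],0],[[0,0,0],0],[[0,0,0],0],[[0,0,0],0],[[0,0,0],0],[[0,0,0],0]]' 1.2 20
```

```text
t: 16.47
tcp_pos: [0.5705, 0.2075, 0.0737]
tool_rot: [-0.651, -0.275, 0.275, 0.651]
force: [0.1, 0.1, 0.2]
finger_gap: 0.697
t: 17.3
tcp_pos: [0.5713, 0.2077, 0.0748]
tool_rot: [0.651, 0.276, -0.275, -0.651]
force: [-0.6, 0.1, 4.9]
finger_gap: 0.248
```

The gap is 21 mm, so the knob is gripped. Now I'll turn clockwise in small arcs and read the force after each.

```bash
cat > t.py <<'E'
from h import *
st=manip.sense(); T=R.from_quat(st["tool_rot"]); p=st["tcp_pos"][:2]-np.array([.521,.1583])
th=np.arctan2(p[1],p[0]); f=st["force"]; et=np.array([np.sin(th),-np.cos(th)]); er=np.array([np.cos(th),np.sin(th)])
print("turned %.3f r %.4f | ahead-pull %.1f radial %.1f z %.1f | phi-th-pi/2 %.3f gap %.3f q6 %.2f"%(.798-th,np.hypot(*p),f[:2]@et,f[:2]@er,f[2],(phi()-th-np.pi/2+np.pi)%(2*np.pi)-np.pi,st["finger_gap"],st["q"][5]))
E
python3 t.py
python3 -m jog '[[[-0.01,0,-0.35],0.05],[[-0.035,0,-0.7],0.1],[[-0.08,0,-1.05],0.15],[[-0.14,0,-1.39],0.2],[[-0.22,0,-1.73],0.25],[[-0.31,0,-2.07],0.3],[[-0.42,0,-2.4],0.35],[[-0.55,0,-2.73],0.4],[[-0.55,0,-2.73],0.4],[[-0.55,0,-2.73],0.4]]' >/dev/null; python3 t.py
```

```text
turned 0.022 r 0.0704 | ahead-pull -0.5 radial -0.4 z 4.9 | phi-th-pi/2 0.023 gap 0.248 q6 -2.21
turned 0.426 r 0.0708 | ahead-pull 1.2 radial -1.3 z 5.7 | phi-th-pi/2 0.027 gap 0.250 q6 -1.85
```

```bash
for i in 1; do python3 -m jog '[[[-0.01,0,-0.35],0.05],[[-0.035,0,-0.7],0.1],[[-0.08,0,-1.05],0.15],[[-0.14,0,-1.39],0.2],[[-0.22,0,-1.73],0.25],[[-0.31,0,-2.07],0.3],[[-0.42,0,-2.4],0.35],[[-0.55,0,-2.73],0.4],[[-0.55,0,-2.73],0.4]]' >/dev/null; done; python3 t.py
python3 -m jog '[[[-0.01,0,-0.35],0.05],[[-0.035,0,-0.7],0.1],[[-0.08,0,-1.05],0.15],[[-0.14,0,-1.39],0.2],[[-0.22,0,-1.73],0.25],[[-0.31,0,-2.07],0.3],[[-0.31,0,-2.07],0.3],[[-0.31,0,-2.07],0.3]]' >/dev/null; python3 t.py
```

```text
turned 0.813 r 0.0710 | ahead-pull 0.1 radial -2.0 z 6.1 | phi-th-pi/2 0.012 gap 0.248 q6 -1.49
turned 1.094 r 0.0711 | ahead-pull -3.3 radial -1.5 z 5.5 | phi-th-pi/2 -0.005 gap 0.247 q6 -1.23
```

```bash
python3 -m jog '[[[-0.01,0,-0.35],0.05],[[-0.035,0,-0.7],0.1],[[-0.08,0,-1.05],0.15],[[-0.14,0,-1.39],0.2],[[-0.14,0,-1.39],0.2]]' >/dev/null; python3 t.py
python3 -m jog '[[[-0.01,0,-0.35],0.05],[[-0.035,0,-0.7],0.1],[[-0.08,0,-1.05],0.15],[[-0.14,0,-1.39],0.2],[[-0.14,0,-1.39],0.2]]' >/dev/null; python3 t.py
python3 -m jog '[[[-0.01,0,-0.35],0.05],[[-0.035,0,-0.7],0.1],[[-0.08,0,-1.05],0.15],[[-0.14,0,-1.39],0.2],[[-0.14,0,-1.39],0.2]]' >/dev/null; python3 t.py
```

```text
turned 1.259 r 0.0712 | ahead-pull -9.7 radial -3.4 z 3.8 | phi-th-pi/2 -0.043 gap 0.252 q6 -1.05
turned 1.473 r 0.0710 | ahead-pull -4.9 radial -4.7 z 4.6 | phi-th-pi/2 -0.028 gap 0.247 q6 -0.87
turned 1.716 r 0.0707 | ahead-pull 3.0 radial -2.5 z 7.8 | phi-th-pi/2 0.016 gap 0.252 q6 -0.68
```

The resistance peaked near 10 N, fell off, and the crank now pulls ahead: the roller is over the corner. I'll feel for the flat in small steps.

```bash
for k in 1; do python3 -m jog '[[[-0.01,0,-0.35],0.05],[[-0.035,0,-0.7],0.1],[[-0.035,0,-0.7],0.1]]' >/dev/null; python3 t.py; done
python3 -m jog '[[[-0.01,0,-0.35],0.05],[[-0.035,0,-0.7],0.1],[[-0.035,0,-0.7],0.1],[[-0.035,0,-0.7],0.1]]' >/dev/null; python3 t.py
python3 -m jog '[[[-0.01,0,-0.35],0.05],[[-0.01,0,-0.35],0.05],[[-0.01,0,-0.35],0.05]]' >/dev/null; python3 t.py
```

```text
turned 1.806 r 0.0708 | ahead-pull 1.9 radial -1.0 z 8.2 | phi-th-pi/2 0.006 gap 0.247 q6 -0.59
turned 1.890 r 0.0708 | ahead-pull -0.6 radial -3.1 z 7.1 | phi-th-pi/2 -0.009 gap 0.245 q6 -0.50
turned 1.930 r 0.0708 | ahead-pull -0.8 radial -3.6 z 5.9 | phi-th-pi/2 -0.019 gap 0.249 q6 -0.45
```

The force is near zero at about 1.9 rad, 0.2 to 0.3 rad past the corner, so this is the flat. I'll release, retreat and check.

```bash
python3 -m jog '[[[0,0,0],0],[[0,0,0],0],[[0,0,0],0],[[0,0,0],0],[[0,0,0],0],[[0,-2,0],0],[[0,-4,0],0],[[0,-7,0],0],[[0,-11,0],0],[[0,-14,0],0],[[0,-14,0],0],[[0,-14,0],0],[[0,-14,0],0],[[0,-14,0],0]]' 6
python3 - <<'E'
from h import *
s=snap("wrist"); t=snap("side")
for n,c in(("wrist",s),("top",snap("top"))): print(n, proj(c,[[.521,.1583,.095],[.521+.07*np.cos(.798-1.9),.1583+.07*np.sin(.798-1.9),.139],[.5392,.0458,.076]]).round(0).tolist())
a=s["frame"][:300]; b=cv2.resize(t["frame"][150:260,180:290],None,fx=2.5,fy=2.5,interpolation=cv2.INTER_CUBIC)
o=np.zeros((300,790,3),np.uint8); o[:,:512]=a; o[:275,514:789]=b
cv2.imwrite("pics/w8.png",o[:,:,::-1])
E
```

```text
t: 22.8
tcp_pos: [0.5491, 0.0933, 0.2125]
tool_rot: [0.594, -0.386, 0.384, -0.593]
force: [0.5, -0.6, -0.5]
finger_gap: 0.703
wrist [[263.0, 114.0], [266.0, 192.0], [238.0, 208.0]]
top [[227.0, 208.0], [248.0, 194.0], [266.0, 202.0]]
```

View pics/w8.png

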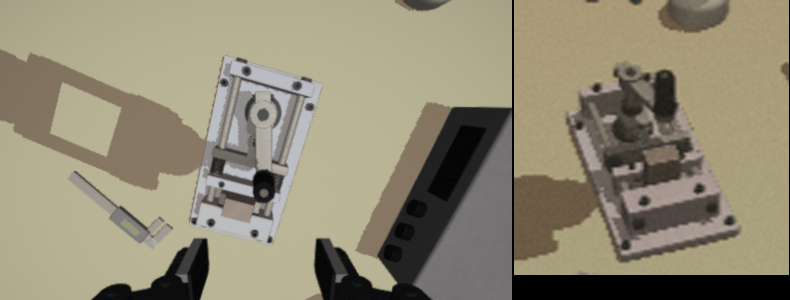

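The last view shows the crank still turned, with the knob at (263,187) against (266,192) predicted. The follower is forward and the block is against the fixed jaw. I'll check that it stays at rest, then hand in.

```bash
cat > k.py <<'E'
from h import *
s=snap("wrist"); g=cv2.cvtColor(s["frame"],cv2.COLOR_RGB2GRAY)[150:225,235:295]
m=cv2.moments((g<70).astype(np.uint8),True); u=[235+m["m10"]/m["m00"],150+m["m01"]/m["m00"]]
p=onplane(s,[u],.12)[0]-[.521,.1583,0]; print(u,"turned ~",.798-np.arctan2(p[1],p[0]),"r",np.hypot(*p[:2]))
E
python3 k.py; python3 -m jog '[[[0,0,0],0],[[0,0,0],0],[[0,0,0],0],[[0,0,0],0],[[0,0,0],0],[[0,0,0],0],[[0,0,0],0],[[0,0,0],0]]'; python3 k.py; python3 -c "
from station import workorder; print(workorder.sign_off())"
```

```text
[260.7557160048135, 186.11552346570397] turned ~ 1.968989157547144 r 0.07008468419507698
t: 23.67
tcp_pos: [0.5505, 0.0933, 0.2142]
tool_rot: [-0.593, 0.385, -0.385, 0.593]
force: [0.6, -0.0, -0.8]
finger_gap: 0.701
[259.8339529120198, 185.02230483271376] turned ~ 1.9655941770915344 r 0.0699006108707953
the job is handed in; nothing more can be done
None
```

The block is clamped in the fixture and the job is handed in at about 24 s of robot time; the hand-in reports no verdict.

- **Block:** it was gripped across its 36 mm side and carried to the nest. It was set down until it touched the floor, about 6 N, and let go. The picture afterwards showed it standing square between the open jaws.
- **Crank:** held at 20 N and turned clockwise. Resistance rose to about 10 N near 1.26 rad and fell to about 5 N at 1.47 rad. At 1.72 rad the crank pulled ahead with 3 N, and the force was near zero at 1.89–1.93 rad, where I let go.
- **Last checks:** after release the knob stayed at about 1.97 rad. Two readings 0.7 s apart gave 1.969 and 1.966 rad. The block was against the fixed jaw and the robot was clear, but I could not measure the 24–36 N jaw force.
- **What disagreed:** the pad tips end about 36–42 mm behind the reported TCP, not at it. My first grip therefore closed on air above the block. The next caught only its top few millimetres, so I regripped 15 mm deeper before lifting. The crank angle from the camera differs by 0.04 rad from the arm's last reading before release; that may be the crank centring itself or measurement error.

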